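# Hold up the notched slide, label up, over the cork pad

### The job

Of the two glass slides standing on edge in the slotted stand, draw out the one whose frosted end is marked by a small notch in its top corner; take it by the clear end and never touch the frosted end with the fingers. Hold it for the overhead camera with the label on the frosted end over the round cork pad, 10 to 25 cm above the bench: long edges level, label face slanting upward about half way between upright and flat (or flatter). Finish while still gripping and holding it still there; leave the plain slide and the other things on the bench where they are.

Things in the scene. Friction and masses are not known exactly. Their poses are not given: they have to be found in the camera images.
- slide_mid (a point): Centre of the notched slide, a plate 90 x 10 x 44 mm (about 72 g), at the start on its long edge in one slot of the stand. Own x along the 90 mm, y through the 10 mm thickness, z along the 44 mm (up at the start). Frosted end (opaque whitish, not to be touched): x -45 to -10 mm. Clear glass end, to be gripped across the 10 mm: x -10 to +45 mm
- slide_label (a point): Centre of the blank paper label (24 x 18 mm) on the slide's +y face: 27.5 mm from slide_mid along -x, 5 mm along +y, 5 mm along -z; same axes as slide_mid; its +y axis points straight out of the label
- slide_frosted_end: The frosted end piece, part of the notched slide (rigidly joined). Its origin lies at the middle of the slide's lower long edge, 22 mm below slide_mid, and not at the frosted end
- blank_mid (a point): Centre of the plain slide, 90 x 10 x 44 mm, clear glass all over, no notch and no label, standing in the other slot; stays there
- slide: The notched slide as a whole; origin at the middle of its lower long edge, 22 mm below slide_mid, same axes. A 12 x 12 mm notch is cut from the upper (+z) corner of the frosted end (-x). The label is on the +y face only: whoever looks at the label face with the notch at the top has the frosted end to the right
- blank: The plain slide as a whole; origin at the middle of its lower long edge, axes as blank_mid
- stand: Fixed stand, 74 x 116 mm, at any yaw; origin at the centre of its underside. Two slots along its x, at y = +37.5 and -37.5 mm, 12 mm wide between rails 70 mm long and 8 mm thick. Slot floor 6 mm and rail tops 22 mm above the bench; the slides' tops are at 50 mm, so 28 mm stands free. Which slide is in which slot varies
- pad_top (a point): Centre of the top of the fixed round cork pad, 90 mm across, 5 mm thick. To its left (x 0.45 to 0.72 m, y from -0.16 m to +0.18 m) stands a lift stage with a lever, up to 0.27 m high: carry the hand round or over it
- loupe_mid (a point): Centre of a black loupe, 34 mm across, 31 mm high; stays where it is
- setup_block_2_mid (a point): Centre of an aluminium setting block 30 x 50 x 20 mm; stays where it is
- ring_part_3_mid (a point): Centre of a flat ring 30 mm across, 10 mm high; stays where it is
Not all that is in view belongs to the job. Leave any green look-alike of the slide alone.

How it is judged:
By the outcome, as a careful person would: the job done as asked, in the order asked, and still so for the second after the job is handed in, while the arm keeps its last pose, push and grip.
It also fails if it takes over 40 s, if anything falls off the work surface, if the arm or the gripper's body presses on something with over 40 N, if the wrist force passes 120 N, or if a joint passes its speed limit or range.

### The arm

A 6-joint arm with a two-finger parallel gripper is mounted at the origin on a cart in front of the work surface, level with it; the furniture and walls round the work are solid. World frame = base frame: x ahead of the robot, y to its left, z up, the work surface at z = 0. Lengths are in m, angles in rad, forces in N, time in s.
With the tool pointing down it reaches from about 0.375 to 0.975 m from the base axis. Payload 3.8 kg.
Tool frame: the origin (TCP) lies midway between the tips of the shut fingers; the grasp point (between the pads) lies 19 mm behind it; z points along the fingers, y is the direction in which the jaws open and shut (so a half turn about z gives the same grasp; the last joint's range is limited). The gripper opens to 85 mm and grips with 20 to 120 N. Pads are 22 mm wide; open, the fingers measure 114 mm over their backs; the gripper's body (76 mm by 85 mm) begins 54 mm behind the grasp point. The pads swing forward as they close: fully open they stand 13 mm farther back than shut.
Start: joints at [-1.182, 0.264, 1.604, -0, 1.274, -0.037], TCP at [0.279, -0.615, 0.231] pointing down, gripper open.
Joint ranges: [-2.63, 2.63], [-0.94, 2.18], [0.31, 2.57], [-1.31, 4.45], [0, 2.66], [-2.55, 2.55]. Speed limits (rad/s): [2.57, 2.57, 3.14, 3.14, 3.14, 3.14].

### API

Orientations are given as a rotation vector (axis times angle).
In Python, from workcell import readout, read_camera, camera_params, bot gives the robot as it stands.
- The arm moves only by the tool apply_moves, never from a script. Its argument "plan" is a list that holds one entry, the list of rows, each a list of 7 numbers: the shift along the tool's x, y, z each as a share of 1000 mm, from -1 to 1, then the turn, a rotation vector about the tool's x, y, z each as a share of pi rad, from -1 to 1, then the gripper command: -1 is fully open, 1 is shut, values between are in proportion. A call has exactly 8 rows; each row is the pose to reach, as a shift and turn from the pose commanded when the call began, along the tool's axes at that moment, turning the shorter way round; what a row does not reach only later rows make up. A row lasts 1/12 s, in which the tool goes at most 41.7 mm and 7.16 degrees, less where a joint would pass 70% of its speed; a pose out of reach is approached as far as the arm can. A call with a number of a shift or a turn outside -1 to 1 is refused whole. A call with a gripper value outside its range is refused whole. The fingers move at their own pace and stop on an object; "force" is the grip in N (left out, the last holds). Time passes only in rows, so rows that repeat a pose let the fingers close, or fill a call up. It gives the time, the measured TCP pose, the force and the opening at its end, in the units of the state.
- readout.read_state(): the state, without advancing time (a new reading comes with each control period).
- read_camera(name): name is "scene" or "top" or "wrist"; returns the picture (400x640x3 uint8, red, green, blue); there is no depth.
- camera_params(name): a dict with "fovy" (degrees; the focal length in pixels is half the picture's height over the tangent of half this angle, whatever the lens; pixels are square), "cx", "cy" (the principal point, pixels), "k1" (the pictures are not rectified: a ray, as slopes to the right and down, at radius r is drawn at 1 + k1 r^2 times it, then the intrinsics apply), "rvec" (rotation vector, rad) and "tvec" (3), from world to camera coordinates, as OpenCV has them; the wrist camera has in their place "hand_eye" (4x4, takes a point from camera to tool coordinates, whose origin is the TCP and whose axes are the flange's). Camera axes: x right, y down, z forward; pixel columns grow to the right and rows downward; lengths in m; the calibration is good to about 2 mm. A picture is of the moment at which its call begins: read the wrist's pose just before it. camera_params takes no time and is no camera call.
- bot.finish_job(): hands the job in, once; it reports no verdict.
The state is a dict: "time": time; "q": joint angles; "joint_vel": joint speeds; "joint_torque": joint torques, N m; "tool_pos": TCP position; "tcp_rot": TCP orientation; "wrist_force": force on the tool from outside, world axes, zero at the start; "torque": the same for the moment, N m; "width": opening from 0.0 (shut) to 1.0 (fully open).
Only numpy, scipy, OpenCV 4.12 (cv2) and the standard library are available. Lean on these libraries where they do the work, as an engineer would, in place of code of your own. Each camera call takes 0.05 s, during which the arm holds its last target.

## Working session

There is one attempt and no reset: what is moved stays moved. The work goes in short steps, Python scripts to look and compute and a tool call to move; the robot and the scene stay as the last step left them, time stands still between calls to the robot, and variables do not carry over. Pictures are saved under pics/ and viewed, and the job is handed in when it is done.

Besides the shell and the picture viewer there is one more tool, called after "Call:" as a command line: name --argument value ..., lists and objects as JSON in quotes. apply_moves: Moves the arm, as the interface text tells. Shift numbers are shares of 1000 mm and turn numbers shares of pi rad, none past 1 either way. Its arguments: {"type":"object","properties":{"plan":{"type":"array","items":{"type":"array","items":{"type":"array","items":{"type":"number","minimum":-1,"maximum":1}}}},"force":{"type":"number"}},"required":["plan"]}

```bash
mkdir -p pics; ls; cat > h.py <<'E'
import numpy as np, cv2
from workcell import readout, read_camera, camera_params, bot
from scipy.spatial.transform import Rotation as R
E
python3 - <<'E'
from h import *
s=readout.read_state(); print(s)
for n in ["scene","top"]:
    im=read_camera(n); cv2.imwrite(f"pics/{n}0.png",im[:,:,::-1]); print(n,camera_params(n))
print(camera_params("wrist"))
E
```

```text
pics
{'time': 0.0, 'q': array([-1.18188469e+00,  2.64726439e-01,  1.60540661e+00,  5.82625897e-05,
        1.27368618e+00, -3.69265467e-02]), 'joint_vel': array([ 0.00074953, -0.00056939, -0.00057729, -0.00055496, -0.00030751,
       -0.00038434]), 'joint_torque': array([-1.19013162e-04, -5.15112126e+01, -3.67310393e+01, -1.79310150e-04,
        1.29550041e-02, -1.12074915e-05]), 'tool_pos': array([ 0.27855012, -0.6140311 ,  0.22996242]), 'tcp_rot': array([-3.06850338e+00, -6.63370847e-01,  5.25862524e-04]), 'wrist_force': array([-0.21977606, -0.55460753, -0.59173921]), 'torque': array([-0.04870688,  0.01042326, -0.02882488]), 'width': 1.0010639217894408}
scene {'fovy': 49.253231973280386, 'cx': 322.44076987312206, 'cy': 200.1969384254514, 'k1': -0.07841430159528069, 'rvec': array([ 1.85292891, -0.93014667,  0.55149515]), 'tvec': array([-0.54302777,  0.15727458,  0.65225315])}
top {'fovy': 56.206638809099154, 'cx': 324.28804000209834, 'cy': 200.37939777688374, 'k1': -0.040212446944812345, 'rvec': array([ 2.15006625, -2.10790185,  0.2085944 ]), 'tvec': array([-0.28988491,  0.54600408,  0.80851249])}
{'fovy': 70.6923582179545, 'cx': 318.9327047843089, 'cy': 199.0608572266782, 'k1': -0.0165064406997988, 'hand_eye': array([[ 3.71786509e-04, -9.51690953e-01, -3.07057311e-01,
         7.92222966e-02],
       [ 9.99999758e-01,  1.73008971e-04,  6.74582038e-04,
        -8.53271153e-04],
       [-5.88869953e-04, -3.07057488e-01,  9.51690786e-01,
        -1.43291031e-01],
       [ 0.00000000e+00,  0.00000000e+00,  0.00000000e+00,
         1.00000000e+00]])}
```

View pics/scene0.png

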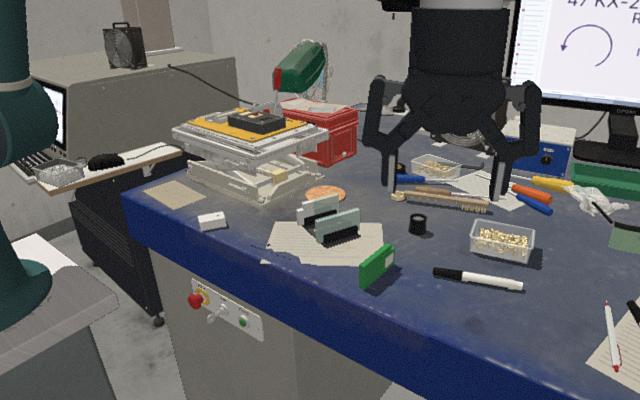

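View pics/top0.png

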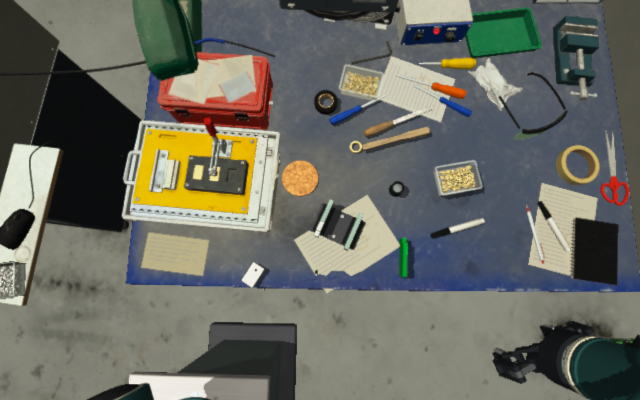

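```bash
python3 - <<'E'
import cv2
t=cv2.imread("pics/top0.png")[190:260,290:420]; s=cv2.imread("pics/scene0.png")[180:290,250:410]
cv2.imwrite("pics/t0z.png",cv2.resize(t,None,fx=6,fy=6,interpolation=cv2.INTER_CUBIC))
cv2.imwrite("pics/s0z.png",cv2.resize(s,None,fx=5,fy=5,interpolation=cv2.INTER_CUBIC))
E
```

```text
(no output)
```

View pics/t0z.png

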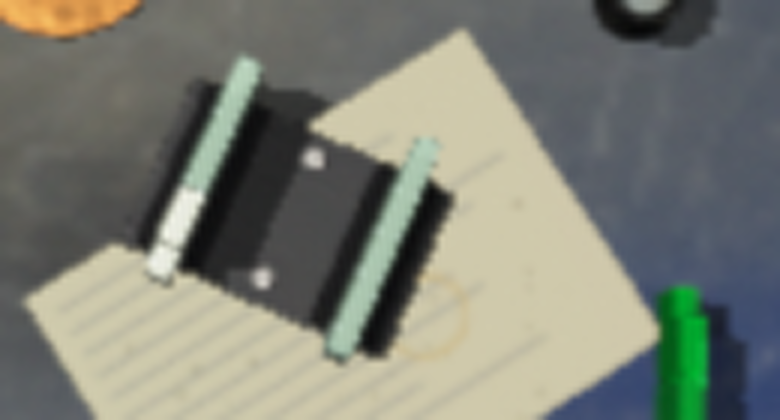

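View pics/s0z.png

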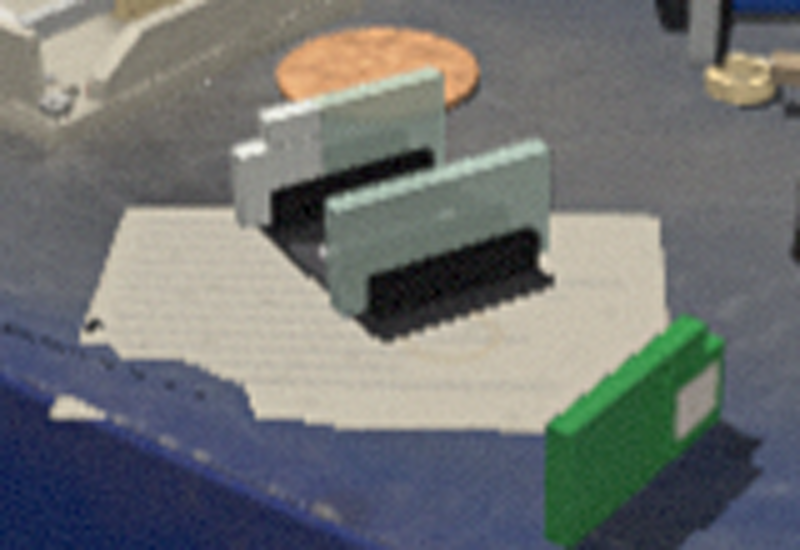

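```bash
cat >> h.py <<'E'
def ray(name,px,T=None):
    p=camera_params(name); f=200/np.tan(np.radians(p['fovy'])/2)
    K=np.array([[f,0,p['cx']],[0,f,p['cy']],[0,0,1]])
    u=cv2.undistortPointsIter if 0 else cv2.undistortPoints
    d=np.array([*u(np.array([[px]],float),K,np.array([p['k1'],0,0,0.]))[0,0],1])
    if name=="wrist":
        C=T@p['hand_eye']; return C[:3,3],C[:3,:3]@d
    Rm=R.from_rotvec(p['rvec']).as_matrix(); return -Rm.T@p['tvec'],Rm.T@d
def on(name,px,z,T=None):
    o,d=ray(name,px,T); return o+d*(z-o[2])/d[2]
def tri(*rs):
    A=0;b=0
    for o,d in rs:
        d=d/np.linalg.norm(d);P=np.eye(3)-np.outer(d,d);A=A+P;b=b+P@o
    x=np.linalg.solve(A,b); return x,[np.linalg.norm(np.cross(x-o,d/np.linalg.norm(d))) for o,d in rs]
def proj(name,X,T=None):
    p=camera_params(name); f=200/np.tan(np.radians(p['fovy'])/2)
    if name=="wrist":
        M=np.linalg.inv(T@p['hand_eye']);x=M[:3,:3]@X+M[:3,3]
    else: x=R.from_rotvec(p['rvec']).as_matrix()@X+p['tvec']
    a=x[:2]/x[2];a=a*(1+p['k1']*(a@a));return a*f+[p['cx'],p['cy']]
def pose(s):
    T=np.eye(4);T[:3,:3]=R.from_rotvec(s['tcp_rot']).as_matrix();T[:3,3]=s['tool_pos'];return T
E
python3 - <<'E'
from h import *
z=lambda x,y:(x/6+290-.4,y/6+190-.4)
a=on("top",z(247,62),.05);b=on("top",z(190,190),.05);c=on("top",z(160,270),.038)
print("notched",a,b,c,np.linalg.norm((a-c)[:2]),np.degrees(np.arctan2(*(a-c)[1::-1])))
a=on("top",z(428,142),.05);c=on("top",z(338,352),.05)
print("plain",a,c,np.linalg.norm(a-c),np.degrees(np.arctan2(*(a-c)[1::-1])))
im=read_camera("top");hsv=cv2.cvtColor(im,cv2.COLOR_RGB2HSV)
m=cv2.inRange(hsv,(8,90,120),(20,255,255));m[:, :270]=0;m[:,330:]=0;m[:150]=0;m[210:]=0
M=cv2.moments(m,True);px=(M['m10']/M['m00'],M['m01']/M['m00']);print("pad",px,M['m00'],on("top",px,.005))
s=readout.read_state();print(pose(s))
for n,p in (("loupe",(397,188)),("ring?",(254,274))):print(n,on("top",p,.02))
# scene check clear top corner
print(proj("scene",on("top",z(247,62),.05)))
E
```

```text
notched [ 0.55344593 -0.29395611  0.05      ] [ 0.50346954 -0.27304947  0.05      ] [ 0.47393179 -0.26219811  0.038     ] 0.08562166459169611 -21.77180512946571
plain [ 0.52377366 -0.36365938  0.05      ] [ 0.44328314 -0.32988502  0.05      ] 0.08728935564213859 -22.76324575390242
pad (299.66283524904213, 177.77394636015325) 1044.0 [ 0.61567294 -0.21794944  0.005     ]
[[ 9.10694478e-01  4.13080016e-01 -6.83914351e-04  2.78592906e-01]
 [ 4.13080577e-01 -9.10692962e-01  1.66285402e-03 -6.14190476e-01]
 [ 6.40557799e-05 -1.79686371e-03 -9.99998384e-01  2.30220231e-01]
 [ 0.00000000e+00  0.00000000e+00  0.00000000e+00  1.00000000e+00]]
loupe [ 0.59173867 -0.45402679  0.02      ]
ring? [ 0.38180922 -0.12062624  0.02      ]
[335.47829674 193.3121914 ]
```

Call:
apply_moves --plan '[[[0.05,-0.03,0,0,0,0.035,-1],[0.09,-0.05,0,0,0,0.07,-1],[0.13,-0.07,0,0,0,0.1,-1],[0.17,-0.09,0,0,0,0.13,-1],[0.21,-0.11,0,0,0,0.165,-1],[0.24,-0.13,0,0,0,0.2,-1],[0.28,-0.15,0,0,0,0.23,-1],[0.31,-0.17,0,0,0,0.26,-1]]]'

```text
time: 0.82
tool_pos: [0.4803, -0.3469, 0.2311]
tcp_rot: [-3.08, 0.618, -0.0]
wrist_force: [0.3, -0.2, 0.1]
width: 1.0
```

```bash
python3 - <<'E'
from h import *
s=readout.read_state();print(s['time'],s['q'],s['wrist_force']);print(pose(s).round(4))
o,_=ray("top",(320,200));print("topcam",o)
E
```

```text
0.8167 [-6.67644280e-01  1.09173824e-01  1.78638629e+00  6.67201148e-05
  1.24605728e+00  1.29903737e+00] [ 0.26511424 -0.20414889  0.07840833]
[[ 9.226e-01 -3.856e-01  0.000e+00  4.803e-01]
 [-3.856e-01 -9.226e-01  1.000e-04 -3.469e-01]
 [-0.000e+00 -1.000e-04 -1.000e+00  2.311e-01]
 [ 0.000e+00  0.000e+00  0.000e+00  1.000e+00]]
topcam [ 0.39318826 -0.27170447  0.89856877]
```

Call:
apply_moves --plan '[[[0.01,-0.03,0.02,0,0,0,-1],[0.02,-0.058,0.045,0,0,0,-1],[0.02,-0.058,0.07,0,0,0,-1],[0.02,-0.058,0.07,0,0,0,-1],[0.02,-0.058,0.07,0,0,0,-1],[0.02,-0.058,0.07,0,0,0,-1],[0.02,-0.058,0.07,0,0,0,-1],[0.02,-0.058,0.07,0,0,0,-1]]]'

```text
time: 1.48
tool_pos: [0.5206, -0.3044, 0.1635]
tcp_rot: [3.08, -0.612, 0.005]
wrist_force: [0.4, -0.3, 0.9]
width: 1.001
```

```bash
python3 - <<'E'
from h import *
s=readout.read_state();im=read_camera("wrist");cv2.imwrite("pics/w1.png",im[:,:,::-1]);np.save("w1T.npy",pose(s))
print(s['time'],s['q'],s['wrist_force']);print(pose(s).round(4))
E
```

```text
1.4833 [-5.70275515e-01  1.77952299e-01  1.83693900e+00 -1.06314488e-04
  1.12317428e+00  1.39313495e+00] [ 0.39986557 -0.26721896  0.86658012]
[[ 9.239e-01 -3.826e-01  2.900e-03  5.206e-01]
 [-3.826e-01 -9.239e-01 -2.000e-03 -3.044e-01]
 [ 3.500e-03  7.000e-04 -1.000e+00  1.635e-01]
 [ 0.000e+00  0.000e+00  0.000e+00  1.000e+00]]
```

View pics/w1.png

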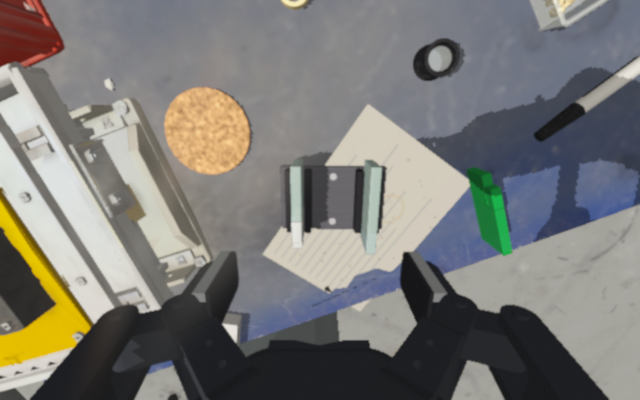

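```bash
python3 - <<'E'
import cv2
t=cv2.imread("pics/w1.png")[145:265,270:400]
cv2.imwrite("pics/w1z.png",cv2.resize(t,None,fx=5,fy=5,interpolation=cv2.INTER_CUBIC))
E
```

```text
(no output)
```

View pics/w1z.png

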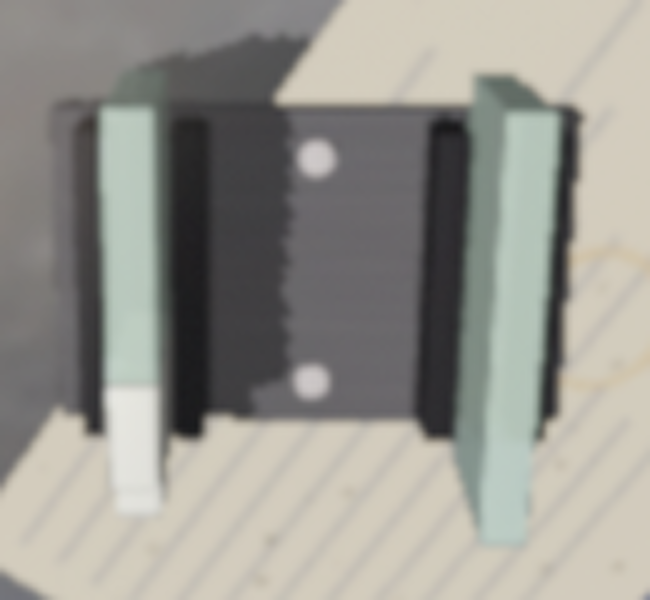

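```bash
python3 - <<'E'
from h import *
T=np.load("w1T.npy")
z=lambda x,y:(x/5+270-.4,y/5+145-.4)
A=on("wrist",z(127.5,106),.05,T);B=on("wrist",z(132.5,385),.05,T);C=on("wrist",z(139,513),.038,T)
L=on("wrist",z(100,107),.05,T);Rr=on("wrist",z(155,107),.05,T)
print(A,B,C,"len",np.linalg.norm((A-C)[:2]),"AB",np.linalg.norm(A-B),"w",np.linalg.norm(L-Rr))
u=(A-B);u[2]=0;u/=np.linalg.norm(u);h=np.degrees(np.arctan2(u[1],u[0]));print("head",h, "AC head",np.degrees(np.arctan2(*(A-C)[1::-1])))
print("stand-edge heading", np.degrees(np.arctan2(*(on("wrist",z(600,110),.006,T)-on("wrist",z(600,400),.006,T))[1::-1])))
P1=on("wrist",z(509,108),.05,T);P2=on("wrist",z(534,105),.05,T);P3=on("wrist",z(502,545),.05,T)
print("plain head",np.degrees(np.arctan2(*(P2-P3)[1::-1])),np.linalg.norm(P2-P3))
print("mid", A-u*.045, "top-based", )
im=cv2.cvtColor(read_camera("top"),cv2.COLOR_RGB2HSV)
p=on("wrist",(207,130),.005,T);print("pad",p)
s=readout.read_state();print(s['tool_pos'])
E
```

```text
[ 0.55545594 -0.29416381  0.05      ] [ 0.5044209  -0.27258289  0.05      ] [ 0.47304234 -0.259194    0.038     ] len 0.08952591197841892 AB 0.055410396664009515 w 0.01014767657643846
head -22.921795117725004 AC head -22.992530063895437
stand-edge heading -18.124321648135766
plain head -23.03958172716141 0.09084190684958066
mid [ 0.51400926 -0.27663747  0.05      ] top-based
pad [ 0.61886771 -0.21757258  0.005     ]
[ 0.52036712 -0.30398741  0.16297357]
```

Call:
apply_moves --plan '[[[0.003,-0.012,0.01,0,0,0.0025,-0.2],[0.003,-0.023,0.025,0,0,0.0025,-0.2],[0.003,-0.023,0.045,0,0,0.0025,-0.2],[0.003,-0.023,0.065,0,0,0.0025,-0.2],[0.003,-0.023,0.08,0,0,0.0025,-0.2],[0.003,-0.023,0.08,0,0,0.0025,-0.2],[0.003,-0.023,0.08,0,0,0.0025,-0.2],[0.003,-0.023,0.08,0,0,0.0025,-0.2]]]'

```text
time: 2.25
tool_pos: [0.5323, -0.2834, 0.0827]
tcp_rot: [3.079, -0.623, 0.003]
wrist_force: [0.8, -0.0, 0.3]
width: 0.602
```

```bash
cat > m.py <<'E'
from h import *
import sys
s=readout.read_state();im=read_camera("wrist");cv2.imwrite(f"pics/{sys.argv[1]}.png",im[:,:,::-1]);T=pose(s);np.save(sys.argv[1]+"T.npy",T)
print(s['time'],s['q'].round(3),s['wrist_force'].round(2),s['width']);print(T.round(4))
u=np.array([np.cos(np.radians(-22.95)),np.sin(np.radians(-22.95)),0]);v=np.array([-u[1],u[0],0])
d=T[:3,3]-np.array([.5140,-.2766,.028]);print("tcp in slide frame mm",1e3*d@u,1e3*d@v,1e3*d[2],"head",np.degrees(np.arctan2(T[1,0],T[0,0])))
E
python3 m.py w2
```

```text
2.25 [-0.531  0.261  1.9    0.     0.979  1.44 ] [ 0.77 -0.    0.27] 0.602254249574809
[[ 9.213e-01 -3.888e-01  1.700e-03  5.323e-01]
 [-3.888e-01 -9.213e-01 -1.000e-03 -2.834e-01]
 [ 1.900e-03  2.000e-04 -1.000e+00  8.270e-02]
 [ 0.000e+00  0.000e+00  0.000e+00  1.000e+00]]
tcp in slide frame mm 19.460921135928466 0.9057296483917653 54.65864614510066 head -22.87838599781655
```

View pics/w2.png

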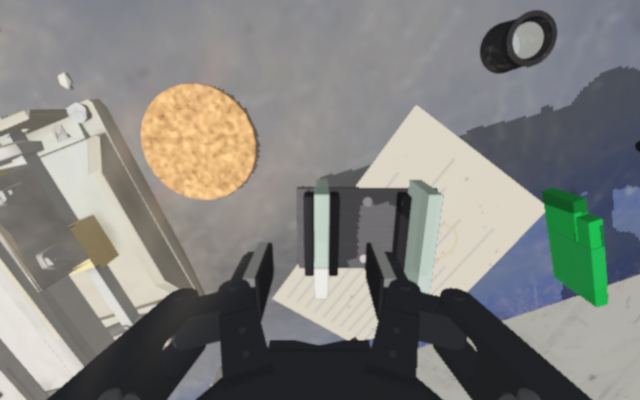

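Call:
apply_moves --plan '[[[0,0.001,0.015,0,0,0,-0.2],[0,0.001,0.03,0,0,0,-0.2],[0,0.001,0.04,0,0,0,-0.2],[0,0.001,0.05,0,0,0,-0.2],[0,0.001,0.055,0,0,0,-0.2],[0,0.001,0.055,0,0,0,-0.2],[0,0.001,0.055,0,0,0,-0.2],[0,0.001,0.055,0,0,0,-0.2]]]'

```text
time: 2.97
tool_pos: [0.5317, -0.2839, 0.027]
tcp_rot: [3.079, -0.622, 0.002]
wrist_force: [0.8, 0.0, -0.1]
width: 0.601
```

```bash
python3 m.py w3
```

```text
2.9667 [-0.532  0.33   1.931 -0.     0.88   1.438] [ 0.84  0.   -0.1 ] 0.6006658714007231
[[ 9.215e-01 -3.884e-01  1.000e-03  5.317e-01]
 [-3.884e-01 -9.215e-01 -6.000e-04 -2.839e-01]
 [ 1.100e-03  2.000e-04 -1.000e+00  2.700e-02]
 [ 0.000e+00  0.000e+00  0.000e+00  1.000e+00]]
tcp in slide frame mm 19.134662160842137 0.21084387118367554 -1.0417175615780976 head -22.85425351534515
```

View pics/w3.png

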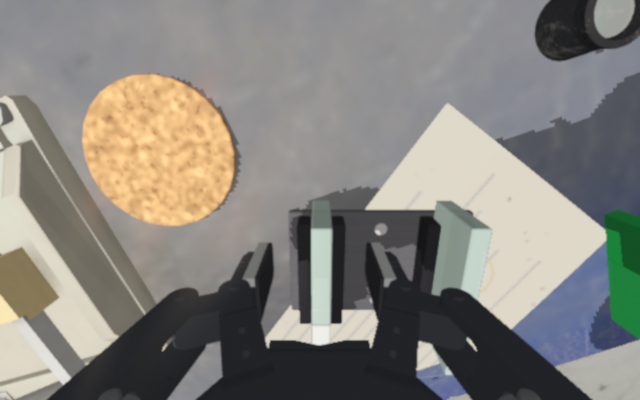

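Call:
apply_moves --plan '[[[0,0,0,0,0,0,0.4],[0,0,0,0,0,0,0.6],[0,0,0,0,0,0,0.8],[0,0,0,0,0,0,1],[0,0,0,0,0,0,1],[0,0,0,0,0,0,1],[0,0,0,0,0,0,1],[0,0,0,0,0,0,1]]]' --force 50

```text
time: 3.68
tool_pos: [0.5314, -0.2837, 0.0267]
tcp_rot: [3.079, -0.622, 0.001]
wrist_force: [-0.5, -1.1, 2.4]
width: 0.103
```

```bash
python3 m.py w4
```

```text
3.6833 [-0.532  0.33   1.931 -0.     0.88   1.438] [-0.54 -1.09  2.44] 0.1030538212155129
[[ 9.215e-01 -3.884e-01  5.000e-04  5.314e-01]
 [-3.884e-01 -9.215e-01 -3.000e-04 -2.837e-01]
 [ 6.000e-04  1.000e-04 -1.000e+00  2.670e-02]
 [ 0.000e+00  0.000e+00  0.000e+00  1.000e+00]]
tcp in slide frame mm 18.773465278439584 0.22866609173350985 -1.3325597544240793 head -22.85377589949334
```

View pics/w4.png

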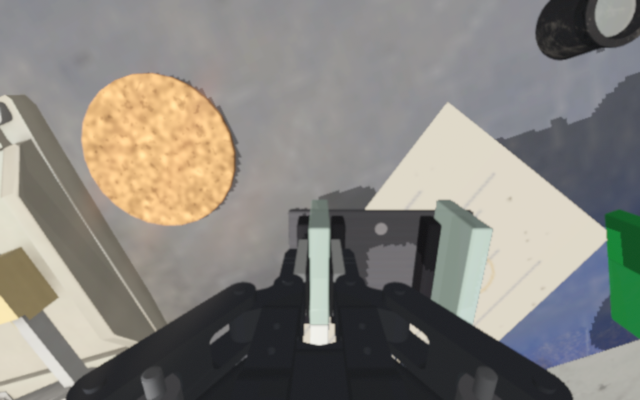

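Call:
apply_moves --plan '[[[0,0,-0.005,0,0,0,1],[0,0,-0.015,0,0,0,1],[0,0,-0.03,0,0,0,1],[0,0,-0.05,0,0,0,1],[0,0,-0.075,0,0,0,1],[0,0,-0.1,0,0,0,1],[0,0,-0.125,0,0,0,1],[0,0,-0.14,0,0,0,1]]]' --force 60

```text
time: 4.4
tool_pos: [0.5322, -0.2839, 0.1701]
tcp_rot: [3.078, -0.622, 0.006]
wrist_force: [1.4, -0.3, -0.8]
width: 0.103
```

```bash
python3 m.py w5; python3 -c "
from h import *
im=read_camera('scene');cv2.imwrite('pics/s5.png',cv2.resize(im[80:330,200:500,::-1],None,fx=2.5,fy=2.5,interpolation=cv2.INTER_CUBIC))"
```

```text
4.4 [-0.532  0.172  1.831  0.     1.135  1.438] [ 1.4  -0.28 -0.84] 0.10271692241330917
[[ 9.215e-01 -3.883e-01  3.500e-03  5.322e-01]
 [-3.883e-01 -9.215e-01 -1.600e-03 -2.839e-01]
 [ 3.800e-03  1.000e-04 -1.000e+00  1.701e-01]
 [ 0.000e+00  0.000e+00  0.000e+00  1.000e+00]]
tcp in slide frame mm 19.64352989656341 0.40423322456714245 142.0989537337501 head -22.85069995043615
```

View pics/w5.png

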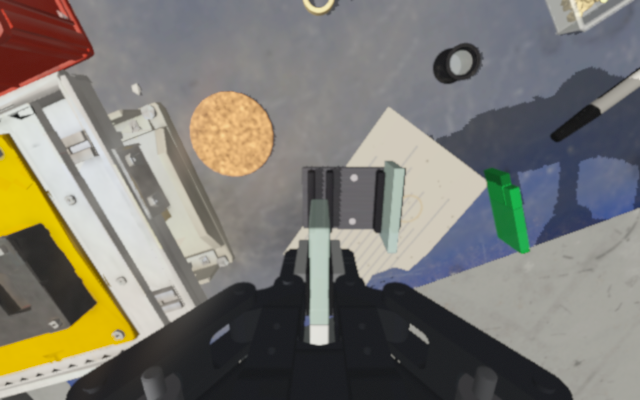

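View pics/s5.png

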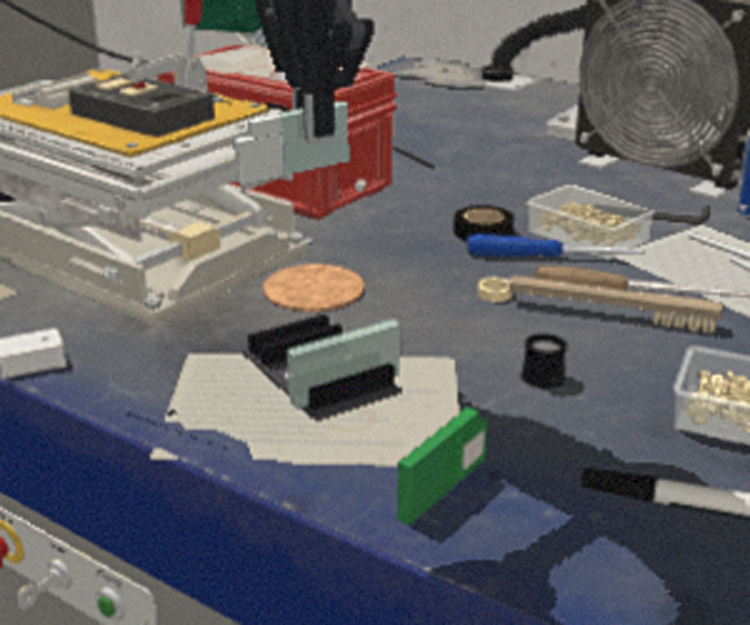

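```bash
cat > tgt.py <<'E'
from h import *
lt=np.array([-.0463,-.005,.0037])
s=readout.read_state();T=pose(s)
uh=np.radians(-22.9);ph=np.radians(55)
u=np.array([np.cos(uh),np.sin(uh),0]);v=np.array([-u[1],u[0],0]);z=np.array([0,0,1.])
R0=np.stack([u,-v,-z],1);Rn=R.from_rotvec(u*ph).as_matrix()@R0
L=np.array([.617,-.224,.17]);p=L-Rn@lt
print("tcp target",p,"label now",T[:3,:3]@lt+T[:3,3])
print("shift",(T[:3,:3].T@(p-T[:3,3])).round(4),"turn/pi",(R.from_matrix(T[:3,:3].T@Rn).as_rotvec()/np.pi).round(4))
n=-T[:3,1];print("elev",np.degrees(np.arcsin(n[2])),"x slope deg",np.degrees(np.arcsin(T[2,0])),s['q'].round(2),s['time'])
E
python3 tgt.py
```

```text
tcp target [ 0.65735554 -0.24745028  0.16802647] label now [ 0.49276195 -0.2621029   0.1668418 ]
shift [ 0.0997 -0.0824  0.0036] turn/pi [ 0.3058 -0.0021  0.0014]
elev -0.039648489162698405 x slope deg 0.4327994221541881 [-0.53  0.17  1.83  0.    1.13  1.44] 4.5
```

Call:
apply_moves --plan '[[[0.005,-0.004,0,0.015,0,0,1],[0.01,-0.01,0,0.035,0,0,1],[0.02,-0.018,0,0.055,0,0,1],[0.03,-0.026,0.001,0.075,0,0,1],[0.038,-0.032,0.001,0.095,0,0,1],[0.044,-0.037,0.002,0.115,0,0,1],[0.048,-0.04,0.002,0.135,0,0,1],[0.05,-0.041,0.002,0.15,0,0,1]]]'

```text
time: 5.17
tool_pos: [0.5927, -0.2647, 0.1623]
tcp_rot: [-2.62, 0.531, -0.125]
wrist_force: [-0.8, -0.1, -1.5]
width: 0.103
```

```bash
python3 tgt.py
```

```text
tcp target [ 0.65735554 -0.24745028  0.16802647] label now [ 0.55244573 -0.24100159  0.16142364]
shift [ 0.0529 -0.0391  0.0135] turn/pi [ 0.1544  0.0007 -0.0004]
elev 27.20589988935878 x slope deg -0.14241446115953066 [-0.7   0.34  1.71  0.47  1.28  1.09] 5.1667
```

Call:
apply_moves --plan '[[[0.008,-0.006,0.002,0.02,0,0,1],[0.018,-0.013,0.004,0.042,0,0,1],[0.028,-0.02,0.007,0.065,0,0,1],[0.038,-0.028,0.01,0.09,0,0,1],[0.046,-0.034,0.012,0.115,0,0,1],[0.053,-0.039,0.0135,0.14,0.0007,0,1],[0.053,-0.039,0.0135,0.154,0.0007,0,1],[0.053,-0.039,0.0135,0.154,0.0007,0,1]]]'

```text
time: 5.83
tool_pos: [0.656, -0.2478, 0.165]
tcp_rot: [-2.148, 0.441, -0.221]
wrist_force: [-0.8, 0.5, -1.8]
width: 0.099
```

Call:
apply_moves --plan '[[[0,0,0,0,0,0,1],[0,0,0,0,0,0,1],[0,0,0,0,0,0,1],[0,0,0,0,0,0,1],[0,0,0,0,0,0,1],[0,0,0,0,0,0,1],[0,0,0,0,0,0,1],[0,0,0,0,0,0,1]]]'

```text
time: 6.5
tool_pos: [0.6579, -0.248, 0.1703]
tcp_rot: [-2.152, 0.435, -0.228]
wrist_force: [-0.4, -0.4, -1.2]
width: 0.106
```

```bash
python3 tgt.py; python3 - <<'E'
from h import *
s=readout.read_state();np.save("f1T.npy",pose(s));print(s['wrist_force'],s['width'])
for n,(a,b,c,d),f in (("top",(140,260,230,400),4.5),("scene",(60,280,200,500),2.6),("wrist",(0,400,0,640),1)):
    im=read_camera(n);cv2.imwrite(f"pics/{n}_f.png",im[:,:,::-1]);cv2.imwrite(f"pics/{n}_fz.png",cv2.resize(im[a:b,c:d,::-1],None,fx=f,fy=f,interpolation=cv2.INTER_CUBIC))
E
```

```text
tcp target [ 0.65735554 -0.24745028  0.16802647] label now [ 0.6175698  -0.22453606  0.17213084]
shift [-0.0007  0.0017  0.0016] turn/pi [ 0.0017 -0.0005  0.0005]
elev 54.70213150907105 x slope deg 0.12029186504652858 [-0.78  0.57  1.59  0.86  1.51  0.89] 6.5
[-0.38105282 -0.40322688 -1.2290927 ] 0.10563276872054046
```

View pics/top_fz.png

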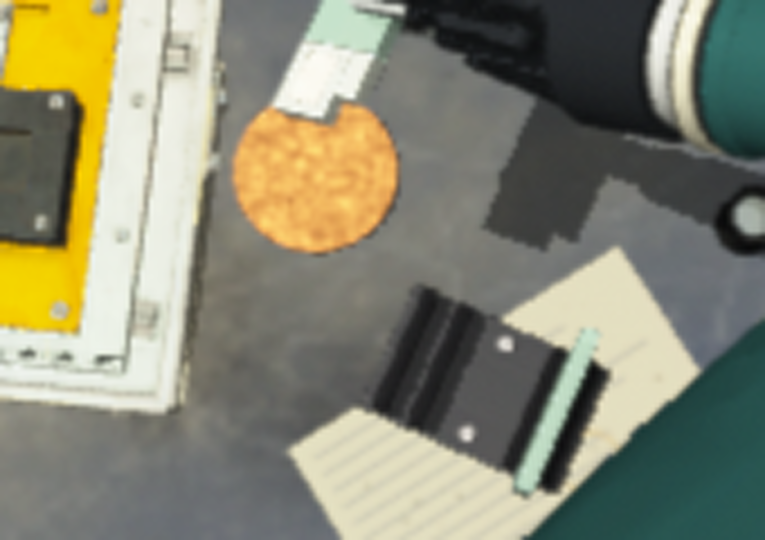

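View pics/scene_fz.png

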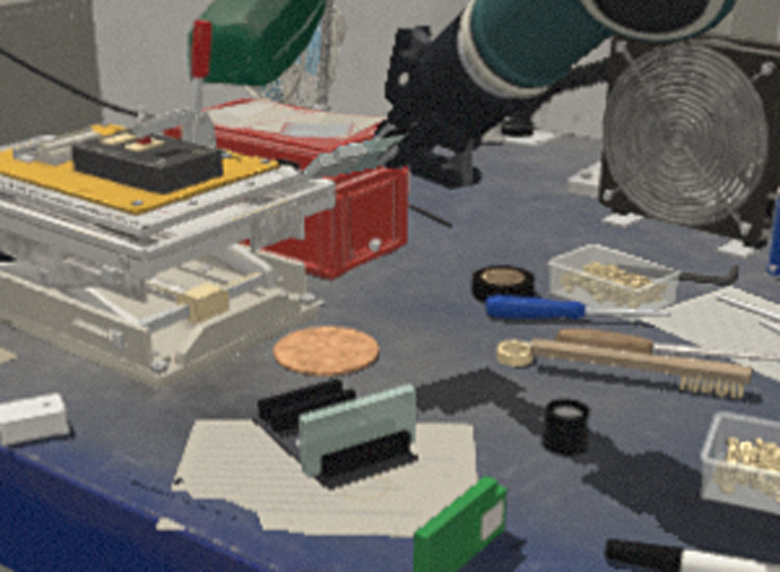

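View pics/wrist_fz.png

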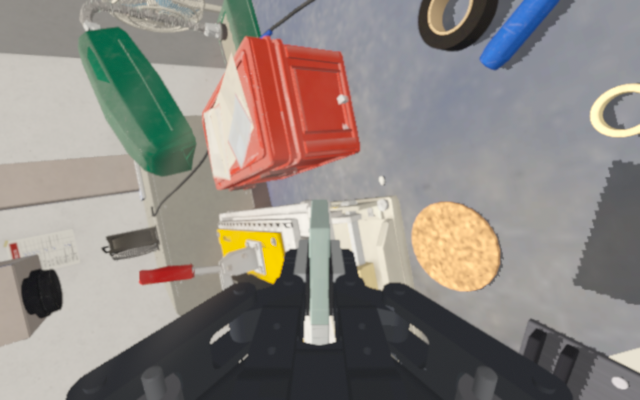

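```bash
python3 - <<'E'
from h import *
t=cv2.imread("pics/top_f.png")[130:180,275:345];s=cv2.imread("pics/scene_f.png")[95:140,305:375]
cv2.imwrite("pics/tz2.png",cv2.resize(t,None,fx=10,fy=10,interpolation=cv2.INTER_CUBIC));cv2.imwrite("pics/sz2.png",cv2.resize(s,None,fx=10,fy=10,interpolation=cv2.INTER_CUBIC))
T=np.load("f1T.npy")
for nm,p in dict(label=(-46.3,-5,3.7),endlow=(-63.8,-5,20.7),clearlow=(26.2,-5,20.7),notch_in=(-51.8,-5,-23.3),endnotch=(-63.8,-5,-11.3)).items():
    X=T[:3,:3]@(np.array(p)/1e3)+T[:3,3]
    print(nm,X.round(4),"topz",((proj("top",X)-[275,130]+.45)*10).round(),"scz",((proj("scene",X)-[305,95]+.45)*10).round())
E
```

```text
label [ 0.6176 -0.2245  0.1721] topz [241. 272.] scz [213. 254.]
endlow [ 0.6069 -0.2049  0.1623] topz [146. 335.] scz [107. 298.]
clearlow [ 0.6898 -0.24    0.1625] topz [329. -45.] scz [473. 231.]
notch_in [ 0.6039 -0.2427  0.1877] topz [326. 317.] scz [243. 207.]
endnotch [ 0.5967 -0.229   0.1808] topz [257. 361.] scz [167. 239.]
```

View pics/tz2.png

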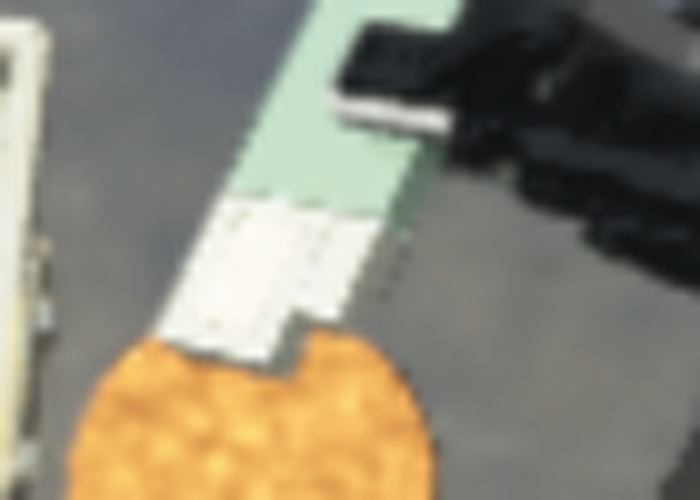

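View pics/sz2.png

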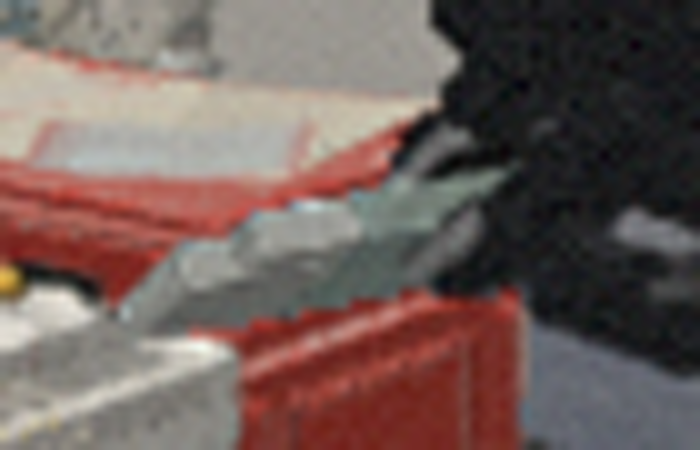

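```bash
python3 - <<'E'
from h import *
T=np.load("f1T.npy")
for nm,p in dict(cltop_ly=(26.2,-5,-23.3),clbot_my=(26.2,5,20.7),endlow_my=(-63.8,5,20.7),fb_low=(-28.8,-5,20.7),fb_low_my=(-28.8,5,20.7),fb_top=(-28.8,-5,-23.3)).items():
    X=T[:3,:3]@(np.array(p)/1e3)+T[:3,3]
    print(nm,X.round(4),"topz",((proj("top",X)-[275,130]+.45)*10).round(),"scz",((proj("scene",X)-[305,95]+.45)*10).round())
tz=lambda x,y:(x/10+275-.45,y/10+130-.45);sz=lambda x,y:(x/10+305-.45,y/10+95-.45)
for a,b in (((155,338),(120,318)),((265,367),(180,258)),((338,318),(243,225))):print(tri(ray("top",tz(*a)),ray("scene",sz(*b))))
t=cv2.imread("pics/top_f.png")[90:180,275:365]
cv2.imwrite("pics/tz3.png",cv2.resize(t,None,fx=6.5,fy=6.5,interpolation=cv2.INTER_CUBIC))
E
```

```text
cltop_ly [ 0.6757 -0.2731  0.1879] topz [487. -24.] scz [569. 150.]
clbot_my [ 0.6875 -0.2453  0.1543] topz [355. -20.] scz [488. 274.]
endlow_my [ 0.6046 -0.2103  0.1541] topz [174. 357.] scz [121. 343.]
fb_low [ 0.6391 -0.2186  0.1623] topz [218. 185.] scz [253. 271.]
fb_low_my [ 0.6369 -0.2239  0.1542] topz [245. 209.] scz [268. 316.]
fb_top [ 0.6251 -0.2516  0.1878] topz [374. 215.] scz [342. 190.]
(array([ 0.60790789, -0.20688746,  0.15798936]), [np.float64(0.0004961734760949441), np.float64(0.0004961734760948011)])
(array([ 0.59708637, -0.23090767,  0.17695147]), [np.float64(0.0007811428544856264), np.float64(0.000781142854485528)])
(array([ 0.60400769, -0.24398189,  0.1844217 ]), [np.float64(0.0011823445212313626), np.float64(0.0011823445212313757)])
```

View pics/tz3.png

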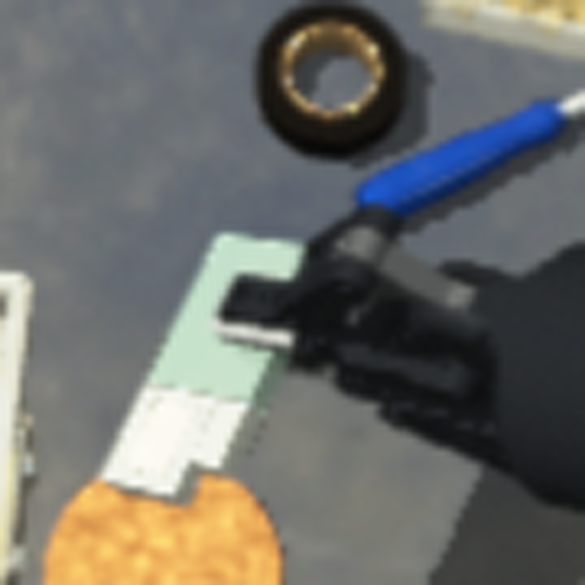

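```bash
python3 - <<'E'
from h import *
a=cv2.imread("pics/w4.png");b=cv2.imread("pics/wrist_f.png")
for n,i in(("w4",a),("f",b)):
    h=cv2.cvtColor(i,cv2.COLOR_BGR2HSV);m=cv2.inRange(h,(0,0,200),(180,40,255));m[:315]=0;m[350:]=0;m[:,:300]=0;m[:,340:]=0
    print(n,cv2.boundingRect(m),cv2.moments(m,True)['m00'])
s=readout.read_state();print(s['time'],abs(s['joint_vel']).max(),s['tool_pos'],s['width'])
print(bot.finish_job())
E
```

```text
w4 (304, 315, 31, 30) 702.0
f (304, 315, 31, 28) 411.0
6.65 0.0030470748443759744 [ 0.65782769 -0.24806584  0.16995102] 0.1005354435955489
the job is handed in; nothing more can be done
None
```

I drew the notched slide out of its slot by the clear end and handed the job in at 6.65 s. It was still gripped at 60 N, with the label over the cork pad.

- **Grip:** the pads are centred about 19 mm from the slide's middle on the clear side. Their nearest edge is about 18 mm from the frosted end, and no picture shows a finger touching it.
- **Label position:** the arm's pose puts the label at about (0.618, −0.225, 0.172) m, less than 1 cm sideways from the pad's centre. The overhead picture shows the label face clear of the hand.
- **Tilt:** the label face slants up at 54.7° by the arm's pose, and about 54° from two camera views.
- **Level:** the gripper axis along the long edges is 0.12° off level. The slide sits in the same place in the wrist picture as when I gripped it, so I saw no sign of slipping. In that last check the white patch matched in position, but its pixel count fell from 702 to 411. I took that as a lighting change and did not check further.
- **Holding still:** the fastest joint was moving at 0.003 rad/s just before handing in.
- **Other things:** the last pictures show the plain slide still in its slot and the other bench items in view where they were.

**Disagreement:** the two-camera measurement put the frosted end about 4 mm lower than the arm's pose does. The offset looked about the same along the slide, so I took it as calibration error. Either way the label is well inside 10–25 cm and over the pad.

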